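Open the water filter's twist cap of unknown hand

TASK

A spice jar was left on the bench-top water filter, in the way of its twist cap: stand the jar upright on the worktop and let go of it. Then open the cap: part of a turn frees it, but on some filters clockwise and on others anticlockwise, and you cannot see which, so try one way and, if it stops at once, the other. Lift the freed cap straight out and finish while still holding it upright about 10 cm clear above the filter; leave the mug and the drinking glass where they are.

Things in the scene. Friction and masses are not known exactly. Their poses are not given: they have to be found in the camera images.
- filter: Bench-top water filter, a low white box, fixed. Origin on the axis of the cap's well, at worktop level; z up, yaw within 0.5 rad of zero. In its frame the box spans x -80..80, y -70..130, z 0..60 mm (flat deck at 60); two hose unions stick out 26 mm from its +x face at y -20 and 80, z 20..40 mm. The spice jar stands on the deck about 63 mm to the +y side of the well.
- well (a point): Mouth of the well: on the cap's axis, at deck height; axes as the filter's. The cap turns about its z. The right way (clockwise or anticlockwise, different from start to start, not visible) it turns freely (wrist moment changes under 0.2 N m) to a hard stop about 1.16 rad from the filter's x axis; the wrong way a hard stop comes after 0.05 to 0.3 rad (over 0.3 N m once 0.1 rad past it).
- cap: Grey twist cap, about 80 g. Origin at the centre of its flange's underside, at deck height (world z = 0.06) when closed; z up. Flange: disc 58 mm across, 6 mm thick, with an upright grip bar on it. Below the flange a stem 20 mm across, 23 mm deep. At the start the cap's x axis lies within 0.06 rad of the filter's x axis.
- cap_grip (a point): Point on the cap's axis 24 mm above its origin, in the upper half of the grip bar: 48 mm long along the cap's x, 18 mm wide along its y, from 6 to 33 mm above the origin. Pinch it across its two long faces.
- cap_lugs (a point): Point on the cap's axis 16 mm below its origin, at the two lugs on the stem (37 mm across, along the cap's x, hidden under the deck). Only from 0.85 rad off the filter's x axis up to the stop on the right side (best 1.0 to 1.1) does the cap lift straight out, against no more than its weight; elsewhere the lugs catch under the deck after about 3 mm of lift.
- spice_jar: Spice jar with a dark lid, upright glass cylinder 41 mm across, 105 mm tall, about 110 g; origin at the centre of its underside, z up. It stands on the filter's deck at the start.
- mug_b: Mug, 88 mm wide, 119 mm with its handle, 99 mm tall; origin at the centre of its underside. Bystander behind and to the right of the filter: leave it.
- tumbler: Drinking glass, 80 mm across, 91 mm tall; origin at the centre of its underside. Bystander behind and to the left of the filter: leave it.
Mind the look-alikes: they are no part of the job. Leave any green or red look-alike of the cap alone.

How it is judged:
On the way, in this order (a step that is already met when the one before it is completed fails the run):
1. the spice jar stands upright on the worktop, released (height (world z) of spice_jar between -0.008 and 0.008 m and angle between spice_jar's own z axis and vertical below 0.12 rad and linear speed of spice_jar below 0.03 m/s and contact force between the fingers and spice_jar below 0.1 N and contact force between spice_jar and filter below 0.1 N), for 0.2 s.
2. the cap is turned loose while still seated (angle between the x axis of cap and the x axis of filter, either way round above 0.6 rad and z of cap in the frame of filter below 0.066 m).
At the end, for the whole second after the job is handed in: The gripper holds the cap still (under 50 mm/s), upright within 0.3 rad, its flange at least 70 mm above the filter's deck and touching nothing of the filter; the spice jar stands at rest upright (within 0.12 rad) on the bare worktop, not held and off the filter (all of step 1 and z of cap in the frame of filter above 0.13 m and angle between cap's own z axis and vertical below 0.3 rad and linear speed of cap below 0.05 m/s and contact force between the fingers and cap above 1 N and contact force between cap and filter below 0.1 N); the arm keeps its last pose, push and grip.
It fails at once if mug_b is pushed out of its place (distance of mug_b from where it was at the start of the episode above 0.03 m).
It fails at once if tumbler is pushed out of its place (distance of tumbler from where it was at the start of the episode above 0.03 m).
It also fails if it takes over 58 s, if anything falls off the work surface, if the arm or the gripper's body presses on something with over 40 N, if the wrist force passes 120 N, or if a joint passes its speed limit or range.

ROBOT

A 7-joint arm with a two-finger parallel gripper is mounted at the origin on a cart in front of the work surface, level with it; the furniture and walls round the work are solid. World frame = base frame: x ahead of the robot, y to its left, z up, the work surface at z = 0. Lengths are in m, angles in rad, forces in N, time in s.
With the tool pointing down it reaches from about 0.4 to 0.85 m from the base axis. Payload 10.4 kg.
Tool frame: the origin (TCP) lies at the centre of the arm's flange, where the gripper is bolted on; the fingertips stand 182 mm ahead of it and the grasp point (between the pads) lies r.grasp_offset ahead of it (r.grasp_offset is the distance from the TCP to the grasp point, in m); z points along the fingers, y is the line along which they close (so a half turn about z gives the same grasp; the last joint's range is limited). The gripper opens to 87 mm and grips with 3 to 60 N. Pads are 19 mm wide; open, the fingers measure 117 mm over their backs; the gripper's body (75 mm by 190 mm) begins 51 mm behind the grasp point.
Start: joints at [1.228, 0.332, -0.065, 1.46, 0.022, 1.35, -0.088], TCP at [0.196, -0.593, 0.405] pointing down, gripper open.
Joint ranges: [-2.6, 2.6], [-0.5, 2.12], [-1.47, 1.34], [0.16, 2.42], [-1.27, 4.41], [0.06, 2.06], [-2.6, 2.6]. Speed limits (rad/s): [2.22, 2.22, 2.79, 2.79, 3.14, 3.14, 3.14].

INTERFACE

Orientations are given as a unit quaternion [x, y, z, w].
In Python, from bench import status, vision, job, spotter, r gives the robot as it stands. The module is installed in compiled form; this text tells all that it offers.
- The arm moves only by the tool play_rows, never from a script. Its argument "series" is a list of rows, each a list of 6 numbers: the shift along the tool's x, y, z each as a share of 150 mm, from -1 to 1, then the turn, a rotation vector about the tool's x, y, z each as a share of 30 degrees, from -1 to 1. In form: [[x, y, z, ax, ay, az], ...]. A call has 1 to 5 rows; each row is the pose to reach, as a shift and turn from the pose commanded when the call began, along the tool's axes at that moment; what a row does not reach only later rows make up. A row lasts 1/10 s, in which the tool goes at most 50 mm and 8.59 degrees, less where a joint would pass 70% of its speed; a pose out of reach is approached as far as the arm can. A call with a number of a shift or a turn outside -1 to 1 is refused whole. A call with a gripper value outside its range is refused whole. "fingers" is the opening, from -1 (shut) to 1 (fully open), set as the call begins (left out, the last holds). The fingers move at their own pace and stop on an object; "squeeze" is the grip in N (left out, the last holds). Time passes only in rows, so rows that repeat a pose let the fingers close. It gives the time, the measured TCP pose, the force, the opening and the grip force at its end, in the units of the state.
- status.read_state(): the state, without advancing time (a new reading comes with each control period).
- vision.camera(name): name is "side" or "top" or "wrist"; returns the picture (420x560x3 uint8, blue, green, red); there is no depth.
- vision.calibration(name): a dict with "fx", "fy", "cx", "cy" (pixels), "rvec" (rotation vector, rad) and "tvec" (3), from world to camera coordinates, as OpenCV has them; the wrist camera has in their place "T_tool_cam" (4x4, takes a point from camera to tool coordinates, whose origin is the TCP and whose axes are the flange's). Camera axes: x right, y down, z forward; pixel columns grow to the right and rows downward; lengths in m; the calibration is good to about 2 mm. The wrist camera is an equidistant fisheye: a pixel r from the principal point sees the ray r / f radians off the axis. A picture is of the moment at which its call begins: read the wrist's pose just before it. calibration takes no time and is no camera call.
- job.close_job(): hands the job in; it is judged then, once.
Trained networks look in the newest picture that a camera, given by its name, has taken for a name from the list of things; names that differ only in an ending like _2 or _b are one class to them, and where a whole thing is asked for, a point or a joint stands for the part that bears it (a point fixed in the world has none). Each returns a list of dicts, best first, with "conf" (0 to 1); they miss things now and then, are a little off and sometimes report something else, mostly with a low value. They report only what shows in the picture. A call takes as long as a camera call. They do not tell look-alikes from the thing itself.
- spotter.boxes_of(camera, name): "point" ([x, y, z] in m, in world coordinates, good to about 4 mm: the middle of the surface that is visible of it).
- spotter.regions_of(camera, name): "pixels" (420x560 bool, what is visible of it).
The state is a dict: "time": time; "joint_positions": joint angles; "joint_vel": joint speeds; "joint_torque": joint torques, N m; "ee_pos": TCP position; "eef_rot": TCP orientation; "ft_force": force on the tool from outside, world axes, zero at the start; "torque": the same for the moment, N m; "width": finger opening in m; "grip_force": force on a finger pad.
Only numpy, scipy, OpenCV 4.12 (cv2) and the standard library are available. Lean on these libraries where they do the work, as an engineer would, in place of code of your own. Each camera call takes 0.05 s, during which the arm holds its last target. There are 200 camera calls.

## Working session

There is one attempt and no reset: what is moved stays moved. The work goes in short steps, Python scripts to look and compute and a tool call to move; the robot and the scene stay as the last step left them, time stands still between calls to the robot, and variables do not carry over. Pictures are saved under pics/ and viewed, at most 10 in all, crops included, and the job is handed in when it is done.

Besides the shell and the picture viewer there is one more tool, called after "Emit:" as name(argument=value, ...) on one line, values as JSON. play_rows: Moves the arm, as the interface text tells. Shift numbers are shares of 150 mm and turn numbers shares of 30 degrees, none past 1 either way. Its arguments: {"type":"object","properties":{"series":{"type":"array","items":{"type":"array","items":{"type":"number"}}},"fingers":{"type":"number"},"squeeze":{"type":"number"}},"required":["series"]}

```bash
mkdir -p pics; python3 - <<'E'
from bench import status, vision, job, spotter, r
import cv2, numpy as np
s=status.read_state(); print(s, r.grasp_offset)
a=vision.camera("top"); b=vision.camera("side")
cv2.imwrite("pics/top.png",a); cv2.imwrite("pics/side.png",b)
for c in("top","side"):
  for n in("filter","cap","spice_jar","mug_b","tumbler"):
    print(c,n,[(round(d["conf"],2),np.round(d["point"],3).tolist()) for d in spotter.boxes_of(c,n)])
  k=vision.calibration(c); print({q:np.round(v,4).tolist() for q,v in k.items()})
E
```

```text
{'time': 0.0, 'joint_positions': array([ 1.22842308,  0.33288504, -0.06472456,  1.46092825,  0.02158669,
        1.34988745, -0.0885147 ]), 'joint_vel': array([ 0.00053161,  0.00091148,  0.00083961, -0.00107777,  0.00030788,
       -0.00077839,  0.00024531]), 'joint_torque': array([-9.52415685e-04, -6.23261547e+01,  2.39425397e-02, -3.89904535e+01,
       -6.14190940e-02,  3.97756405e-02,  3.14887768e-05]), 'ee_pos': array([ 0.196452  , -0.59319389,  0.40395183]), 'eef_rot': array([ 9.87242999e-01,  1.59219222e-01, -1.33888559e-04, -6.93764153e-04]), 'ft_force': array([ 0.51222965, -0.29997706, -0.65229712]), 'torque': array([ 0.01626035, -0.05241362, -0.01991244]), 'grip_force': 0.0, 'width': 0.08692893679350099} 0.1635
top filter [(0.86, [0.511, 0.055, 0.056])]
top cap [(0.83, [0.334, 0.082, 0.025]), (0.8, [0.696, 0.019, 0.028]), (0.79, [0.508, 0.02, 0.067]), (0.72, [0.345, -0.034, 0.035])]
top spice_jar [(0.71, [0.791, -0.143, 0.062]), (0.66, [0.538, 0.078, 0.165])]
top mug_b [(0.92, [0.79, -0.143, 0.059])]
top tumbler [(0.87, [0.682, 0.379, 0.042])]
{'fx': 459.0264, 'fy': 459.0264, 'cx': 271.8432, 'cy': 204.8847, 'rvec': [2.1047, -2.1447, 0.2022], 'tvec': [0.1174, 0.548, 1.0309]}
side filter [(0.59, [0.503, 0.112, 0.055])]
side cap [(0.85, [0.35, -0.025, 0.038]), (0.76, [0.33, 0.092, 0.033]), (0.76, [0.698, 0.025, 0.03]), (0.67, [0.5, 0.033, 0.082])]
side spice_jar [(0.7, [0.541, 0.089, 0.122])]
side mug_b [(0.64, [0.77, -0.104, 0.072])]
side tumbler [(0.72, [0.669, 0.397, 0.064])]
{'fx': 460.8693, 'fy': 460.8693, 'cx': 283.6981, 'cy': 204.9501, 'rvec': [0.2042, -2.5604, 1.6538], 'tvec': [0.5619, 0.0451, 1.2207]}
```

View pics/top.png

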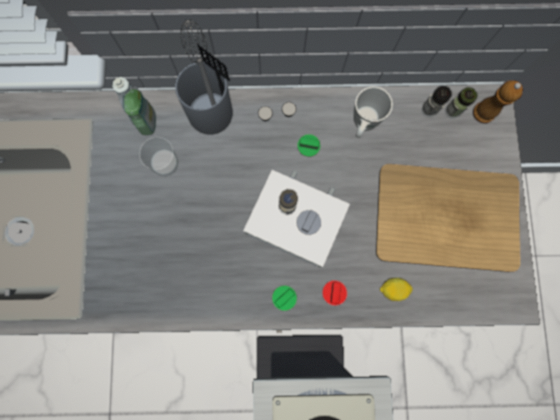

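View pics/side.png

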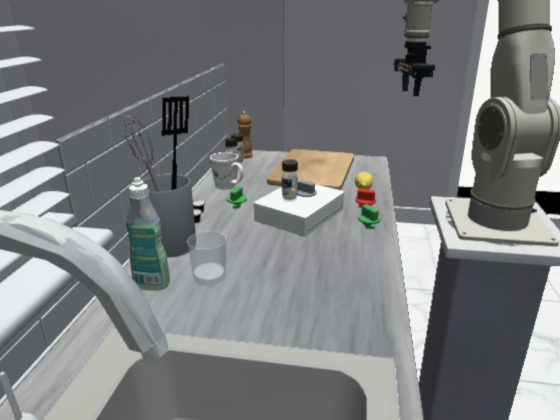

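The top view shows the white filter around (297,218), with its hose unions on the far edge at (293,175) and (332,190), and the spice jar on it at (288,202). There are four cap-like things: grey (309,222), green (309,146), green (285,298) and red (335,293). The grey one on the filter's deck fits the description, and I'll confirm it in a crop. The side view agrees: jar at (290,180), grey cap at (305,187).

```bash
cat > h.py <<'E'
from bench import status, vision, job, spotter, r
import cv2, numpy as np
from scipy.optimize import minimize
from scipy.spatial.transform import Rotation as R
def K(c):
    k=vision.calibration(c); return np.array([[k["fx"],0,k["cx"]],[0,k["fy"],k["cy"]],[0,0,1]]),np.array(k["rvec"]),np.array(k["tvec"])
def proj(c,P):
    A,rv,t=K(c); return cv2.projectPoints(np.asarray(P,float),rv,t,A,None)[0][:,0]
def hullmask(c,P,s=4):
    m=np.zeros((420*s,560*s),np.uint8)
    cv2.fillConvexPoly(m,cv2.convexHull(((proj(c,P)+.5)*s*16).astype(np.int32)),255,shift=4)
    return cv2.resize(m,(560,420),interpolation=cv2.INTER_AREA)/255.
def cyl(x,y,z0,z1,d):
    a=np.linspace(0,2*np.pi,40); return np.array([[x+d/2*np.cos(q),y+d/2*np.sin(q),z] for q in a for z in (z0,z1)])
def box(x,y,yaw,lo,hi):
    P=np.array([[a,b,c] for a in(lo[0],hi[0]) for b in(lo[1],hi[1]) for c in(lo[2],hi[2])])
    return P@R.from_euler("z",yaw).as_matrix().T+[x,y,0]
def fit(f,x0,masks,step):
    def cost(p): return sum(1-np.minimum(m,h).sum()/np.maximum(m,h).sum() for c,m in masks.items() for h in [hullmask(c,f(p))])
    x0=np.array(x0,float); S=np.vstack([x0]+[x0+np.eye(len(x0))[i]*step[i] for i in range(len(x0))])
    o=minimize(cost,x0,method="Nelder-Mead",options=dict(initial_simplex=S,maxiter=120,xatol=1e-4,fatol=1e-5)); return o.x,o.fun
E
python3 - <<'E'
from h import *
M={}
for c in("top","side"):
    im=vision.camera(c)
    if c=="top": cv2.imwrite("pics/crop.png",cv2.resize(im[160:280,230:370],None,fx=5,fy=5,interpolation=cv2.INTER_CUBIC)); top=im
    for n in("filter","cap","spice_jar"):
        for d in spotter.regions_of(c,n):
            v,u=np.nonzero(d["pixels"]); print(c,n,round(d["conf"],2),u.mean().round(),v.mean().round(),len(u))
            M.setdefault((c,n),[]).append(d["pixels"])
def near(c,n,x,y): return min(M[c,n],key=lambda m:np.hypot(np.nonzero(m)[1].mean()-x,np.nonzero(m)[0].mean()-y)).astype(float)
fm={}
for c,(x,y) in dict(top=(297,218),side=(300,207)).items():
    m=near(c,"filter",x,y).astype(np.uint8)
    fm[c]=m.astype(float)
    # union with jar & cap filled hull
    cn=max(cv2.findContours(m,0,1)[0],key=cv2.contourArea) if False else max(cv2.findContours(m,cv2.RETR_EXTERNAL,cv2.CHAIN_APPROX_NONE)[0],key=cv2.contourArea)
    q=np.zeros_like(m); cv2.fillPoly(q,[cn],1); fm[c]=q.astype(float)
F=lambda p:box(p[0],p[1],p[2],(-.08,-.07,0),(.08,.13,.06))
for s in(("top",),("side",),("top","side")):
    print("filter",s,fit(F,[.505,.026,-.41],{c:fm[c] for c in s},[.01,.01,.05]))
J=lambda p:cyl(p[0],p[1],.06,.165,.041)
jm={c:near(c,"spice_jar",*xy) for c,xy in dict(top=(288,202),side=(290,180)).items()}
for s in(("top",),("side",),("top","side")): print("jar",s,fit(J,[.53,.085],{c:jm[c] for c in s},[.01,.01]))
C=lambda p:cyl(p[0],p[1],.06,.066,.058)
print("cap",fit(C,[.505,.026],{"top":near("top","cap",309,222)},[.01,.01]))
for n,p in(("mug",(.79,-.143)),("tumbler",(.682,.379))): print(n,proj("top",[[*p,.05]]))
E
```

```text
top filter 0.56 296.0 219.0 5367
top cap 0.83 308.0 221.0 478
top cap 0.61 284.0 297.0 486
top cap 0.59 308.0 145.0 370
top cap 0.57 334.0 292.0 484
side filter 0.81 298.0 210.0 2958
side filter 0.7 289.0 179.0 692
side cap 0.77 369.0 216.0 410
side cap 0.71 365.0 197.0 290
side cap 0.71 289.0 180.0 671
side cap 0.62 237.0 196.0 278
side cap 0.55 306.0 188.0 276
side spice_jar 0.88 290.0 180.0 648
side spice_jar 0.3 207.0 256.0 1839
filter ('top',) (array([ 0.50755044,  0.02340444, -0.44808619]), np.float64(0.03289248161964731))
filter ('side',) (array([ 0.50700142,  0.01067148, -0.45087312]), np.float64(0.1899469715230191))
filter ('top', 'side') (array([ 0.50751522,  0.02269189, -0.45009548]), np.float64(0.2552902049373531))Traceback (most recent call last):
  File "<stdin>", line 22, in <module>
  File "<stdin>", line 10, in near
KeyError: ('top', 'spice_jar')
```

View pics/crop.png

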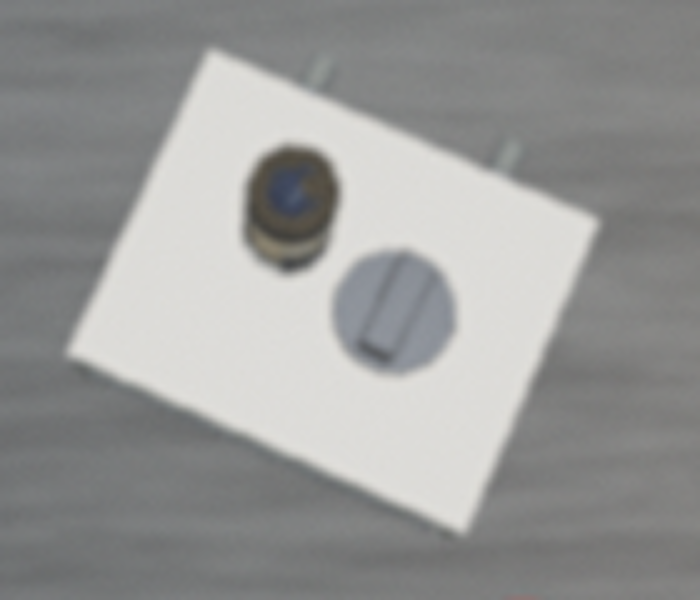

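The crop confirms it: the grey cap with its upright bar, at crop (395,312), sits on the white deck beside the dark-lidded jar at (290,205). Next I plan the transit over the jar with the wrist at the yaw the cap needs (opposite side, to leave the last joint range to turn).

```bash
cat >> h.py <<'E'
def plan(target,yaw,n=1,tilt=False):
    "calls (full shift/turn from each call's start) to bring the GRASP POINT to target with tool down at yaw"
    s=status.read_state(); p=np.array(s["ee_pos"]); q=R.from_quat(s["eef_rot"])
    c,d=np.cos(yaw),np.sin(yaw); Rt=R.from_matrix(np.array([[c,d,0],[d,-c,0],[0,0,-1]]).T)
    tp=np.array(target)+[0,0,r.grasp_offset]
    yc=np.arctan2(*q.as_matrix()[[1,0],0]); 
    for i in range(n):
        f=1/(n-i); dp=q.inv().apply((tp-p)*f)/.15; dr=(q.inv()*Rt).as_rotvec()
        if abs(dr[2])>np.pi: dr*=1
        a=np.round(np.r_[dp,dr*f/np.radians(30)],3); print(a.tolist())
        p=p+q.apply(a[:3]*.15); q=q*R.from_rotvec(a[3:]*np.radians(30))
def st():
    s=status.read_state(); m=R.from_quat(s["eef_rot"]).as_matrix(); g=np.array(s["ee_pos"])+m[:,2]*r.grasp_offset
    print("t",round(s["time"],2),"grasp",g.round(4),"yaw",round(float(np.arctan2(m[1,0],m[0,0])),3),"z",m[:,2].round(3),"j",np.round(s["joint_positions"],2),"w",round(s["width"],4),"g",round(s["grip_force"],1),"F",np.round(s["ft_force"],1),"M",np.round(s["torque"],2))
E
python3 - <<'E'
from h import *
m=spotter.regions_of("side","spice_jar")
if m: print(fit(lambda p:cyl(p[0],p[1],.06,.165,.041),[.535,.08],{"side":m[0]["pixels"].astype(float)},[.01,.01]))
print(proj("top",cyl(.535,.08,.165,.1651,.001)[:1]))
plan([.535,.08,.24],2.69,5)
st()
E
```

```text
(array([0.54353362, 0.0662218 ]), np.float64(0.057575375877429114))
[[284.85250546 201.45048627]]
[0.711, -0.71, 0.002, 0.0, 0.0, -0.905]
[0.956, -0.308, 0.002, 0.0, 0.0, -0.905]
[0.992, 0.163, 0.001, -0.0, 0.0, -0.906]
[0.808, 0.597, 0.002, -0.0, 0.0, -0.905]
[0.446, 0.901, 0.001, -0.0, 0.0, -0.906]
t 1.05 grasp [ 0.1965 -0.5933  0.2413] yaw 0.32 z [ 0. -0. -1.] j [ 1.23  0.33 -0.06  1.46  0.02  1.35 -0.09] w 0.0871 g 0.0 F [-0.2 -0.7  0.3] M [-0.02 -0.06 -0.07]
```

Emit:
play_rows(series=[[0.2,-0.2,0,0,0,-0.2],[0.38,-0.38,0,0,0,-0.45],[0.56,-0.56,0,0,0,-0.7],[0.71,-0.71,0,0,0,-0.9]], fingers=1)

```text
time: 1.45
ee_pos: [0.2651, -0.4568, 0.4049]
eef_rot: [0.922, 0.388, 0.0, 0.0]
ft_force: [2.2, 0.0, -0.5]
width: 0.087
grip_force: 0.0
```

Emit:
play_rows(series=[[0.25,-0.08,0,0,0,-0.25],[0.5,-0.16,0,0,0,-0.5],[0.75,-0.24,0,0,0,-0.7],[0.95,-0.31,0,0,0,-0.9]])

```text
time: 1.85
ee_pos: [0.3321, -0.3226, 0.405]
eef_rot: [0.806, 0.592, 0.0, 0.0]
ft_force: [1.0, -0.3, 0.3]
width: 0.0873
grip_force: 0.0
```

Emit:
play_rows(series=[[0.25,0.04,0,0,0,-0.25],[0.5,0.08,0,0,0,-0.5],[0.75,0.12,0,0,0,-0.7],[0.99,0.16,0,0,0,-0.9]])

```text
time: 2.25
ee_pos: [0.3997, -0.1888, 0.4051]
eef_rot: [0.646, 0.764, -0.0, 0.0]
ft_force: [0.6, 0.1, -0.5]
width: 0.0868
grip_force: 0.0
```

```bash
python3 - <<'E'
from h import *
st(); plan([.543,.071,.24],2.69,3)
print(proj("top",[[.5075,.0234,.066],[.543,.071,.165]]))
E
```

```text
t 2.25 grasp [ 0.3997 -0.189   0.2416] yaw 1.738 z [ 0.001 -0.001 -1.   ] j [ 0.87 -0.05 -0.51  1.89 -0.03  1.3   0.54] w 0.0868 g 0.0 F [ 0.6  0.1 -0.5] M [ 0.02 -0.15 -0.07]
[0.516, 0.41, 0.003, 0.0, 0.001, -0.606]
[0.363, 0.551, 0.004, 0.0, 0.0, -0.606]
[0.172, 0.637, 0.003, 0.0, 0.001, -0.606]
[[308.40023946 221.1698979 ]
 [289.02751764 197.88764621]]
```

Emit:
play_rows(series=[[0.26,0.2,0,0,0,-0.3],[0.52,0.41,0,0,0,-0.6],[0.52,0.41,0,0,0,-0.6]])

```text
time: 2.55
ee_pos: [0.4493, -0.0974, 0.4054]
eef_rot: [0.514, 0.858, 0.001, 0.001]
ft_force: [-0.9, -1.3, 0.9]
width: 0.0869
grip_force: 0.0
```

Emit:
play_rows(series=[[0.18,0.28,0,0,0,-0.3],[0.36,0.55,0,0,0,-0.6],[0.36,0.55,0,0,0,-0.6]])

```text
time: 2.85
ee_pos: [0.4971, -0.012, 0.4051]
eef_rot: [0.374, 0.927, 0.002, 0.0]
ft_force: [-0.9, -0.0, 0.3]
width: 0.0872
grip_force: 0.0
```

Emit:
play_rows(series=[[0.09,0.32,0,0,0,-0.3],[0.17,0.63,0,0,0,-0.6],[0.17,0.63,0,0,0,-0.6]])

```text
time: 3.15
ee_pos: [0.545, 0.0726, 0.4044]
eef_rot: [0.225, 0.974, 0.002, -0.0]
ft_force: [-1.2, 0.1, -0.8]
width: 0.0871
grip_force: 0.0
```

```bash
python3 - <<'E'
from h import *
st()
im=vision.camera("wrist"); cv2.imwrite("pics/w1.png",im)
for n in("spice_jar","cap"): print(n,[(round(d["conf"],2),np.round(d["point"],3).tolist()) for d in spotter.boxes_of("wrist",n)])
k=vision.calibration("wrist"); print(k)
plan([.543,.071,.13],2.69,1)
E
```

```text
t 3.15 grasp [0.545  0.0733 0.2409] yaw 2.688 z [-0.     0.004 -1.   ] j [ 0.49  0.26 -0.82  1.63  0.19  1.34  0.76] w 0.0871 g 0.0 F [-1.2  0.1 -0.8] M [ 0.06 -0.12 -0.04]
spice_jar [(0.63, [0.537, 0.077, 0.167]), (0.33, [0.507, 0.027, 0.065])]
cap [(0.97, [0.688, 0.023, 0.029]), (0.89, [0.506, 0.031, 0.063]), (0.81, [0.353, -0.028, 0.035]), (0.72, [0.344, 0.084, 0.028])]
{'fx': 325.19226210127806, 'fy': 325.19226210127806, 'cx': 277.5426456109266, 'cy': 209.51771184858418, 'T_tool_cam': array([[-1.65034612e-04, -9.69536908e-01, -2.44945211e-01,
         6.71608939e-02],
       [ 9.99999425e-01, -4.19622837e-04,  9.87181212e-04,
        -8.83863529e-04],
       [-1.05989322e-03, -2.44944908e-01,  9.69536420e-01,
         1.87834439e-02],
       [ 0.00000000e+00,  0.00000000e+00,  0.00000000e+00,
         1.00000000e+00]])}
[0.019, 0.023, 0.739, -0.001, -0.001, -0.03]
```

View pics/w1.png

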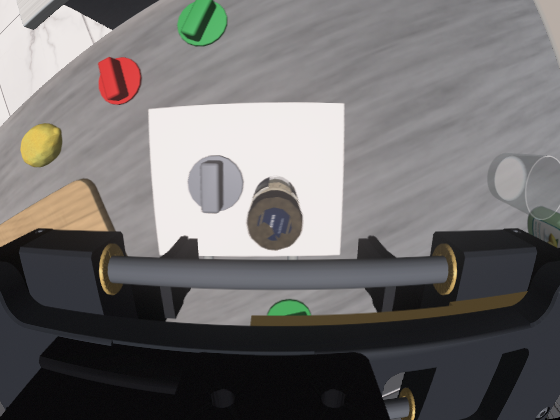

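The wrist view shows the jar's lid at (275,222) between the open fingers and the grey cap at (214,183). I go straight down on the jar.

Emit:
play_rows(series=[[0.02,0.02,0.2,0,0,0],[0.02,0.02,0.4,0,0,0],[0.02,0.02,0.58,0,0,0],[0.02,0.02,0.74,0,0,0],[0.02,0.02,0.74,0,0,0]])

```text
time: 3.8
ee_pos: [0.5416, 0.0692, 0.2911]
eef_rot: [0.232, 0.973, -0.001, -0.002]
ft_force: [0.2, -0.2, 0.3]
width: 0.0869
grip_force: 0.0
```

Emit:
play_rows(series=[[0,0,0,0,0,0],[0,0,0,0,0,0],[0,0,0,0,0,0],[0,0,0,0,0,0],[0,0,0,0,0,0]], fingers=-1, squeeze=15)

```text
time: 4.3
ee_pos: [0.5429, 0.0714, 0.2943]
eef_rot: [0.231, 0.973, 0.0, 0.0]
ft_force: [-0.5, -0.2, 0.2]
width: 0.055
grip_force: 0.0
```

```bash
python3 - <<'E'
from h import *
st(); plan([.543,.073,.20],2.69,1); plan([.47,.285,.20],2.69,2)
E
```

```text
t 4.3 grasp [0.543  0.0714 0.1308] yaw 2.676 z [ 0.001 -0.    -1.   ] j [ 0.45  0.36 -0.79  1.77  0.28  1.13  0.68] w 0.055 g 0.0 F [-0.5 -0.2  0.2] M [ 0.02 -0.18  0.01]
[0.004, 0.01, -0.462, 0.0, 0.002, -0.027]
[0.537, 0.527, -0.231, 0.0, 0.001, -0.014]
[0.533, 0.531, -0.231, 0.0, 0.001, -0.013]
```

Emit:
play_rows(series=[[0,0,0,0,0,0],[0,0,0,0,0,0],[0,0,0,0,0,0],[0,0,0,0,0,0],[0,0,0,0,0,0]])

```text
time: 4.8
ee_pos: [0.5428, 0.0715, 0.2938]
eef_rot: [0.231, 0.973, 0.0, 0.0]
ft_force: [0.1, 0.8, 1.4]
width: 0.0404
grip_force: 15.0
```

Emit:
play_rows(series=[[0,0,-0.1,0,0,0],[0,0,-0.25,0,0,0],[0,0,-0.4,0,0,0],[0,0,-0.47,0,0,0]])

```text
time: 5.2
ee_pos: [0.543, 0.0717, 0.367]
eef_rot: [0.231, 0.973, 0.0, 0.001]
ft_force: [0.5, 0.3, -0.5]
width: 0.0403
grip_force: 15.0
```

```bash
python3 - <<'E'
from h import *
st(); plan([.47,.285,.20],2.69,2)
E
```

```text
t 5.2 grasp [0.5435 0.0718 0.2035] yaw 2.676 z [ 0.003  0.    -1.   ] j [ 0.48  0.28 -0.81  1.69  0.21  1.26  0.73] w 0.0403 g 15.0 F [ 0.5  0.3 -0.5] M [ 0.07 -0.15 -0.01]
[0.537, 0.526, 0.011, 0.001, 0.002, -0.013]
[0.533, 0.53, 0.011, 0.002, 0.003, -0.013]
```

Emit:
play_rows(series=[[0.14,0.14,0,0,0,0],[0.3,0.3,0,0,0,0],[0.46,0.46,0,0,0,0],[0.62,0.62,0,0,0,0],[0.78,0.78,0,0,0,0]])

```text
time: 5.7
ee_pos: [0.4901, 0.2296, 0.3644]
eef_rot: [0.231, 0.973, -0.0, 0.0]
ft_force: [0.9, -0.2, -1.1]
width: 0.0404
grip_force: 15.0
```

Emit:
play_rows(series=[[0.13,0.13,0,0,0,0],[0.24,0.24,0,0,0,0],[0.28,0.28,0,0,0,0],[0.28,0.28,0,0,0,0],[0.28,0.28,0,0,0,0]])

```text
time: 6.2
ee_pos: [0.4727, 0.2837, 0.3641]
eef_rot: [0.231, 0.973, -0.0, 0.0]
ft_force: [-0.6, -0.1, -1.2]
width: 0.0406
grip_force: 15.0
```

```bash
python3 - <<'E'
from h import *
st(); plan([.47,.285,.075],2.69,1)
im=vision.camera("side"); cv2.imwrite("pics/s2.png",im)
E
```

```text
t 6.2 grasp [0.4727 0.2836 0.2006] yaw 2.675 z [-0.    -0.001 -1.   ] j [ 0.14  0.32 -0.91  1.68  0.27  1.27  0.28] w 0.0406 g 15.0 F [-0.6 -0.1 -1.2] M [ 0.02 -0.19 -0.01]
[0.02, 0.0, 0.837, -0.002, 0.001, -0.029]
```

View pics/s2.png

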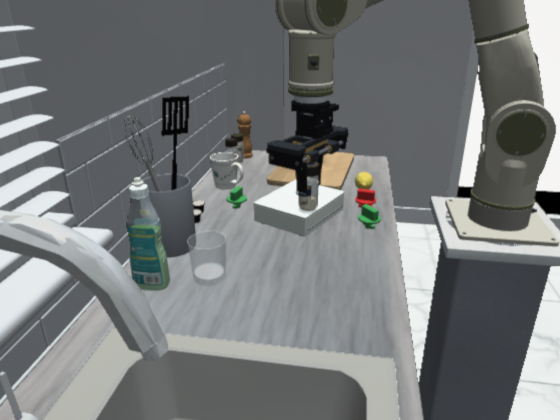

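The side view shows the jar at (310,190), upright in the gripper, well in front of the filter and clear of the glass at (207,256). Lowering it.

Emit:
play_rows(series=[[0,0,0.2,0,0,0],[0,0,0.4,0,0,0],[0,0,0.6,0,0,0],[0,0,0.76,0,0,0],[0,0,0.82,0,0,0]])

```text
time: 6.75
ee_pos: [0.4722, 0.2829, 0.2389]
eef_rot: [0.232, 0.973, -0.001, -0.001]
ft_force: [-0.8, 0.6, -0.8]
width: 0.0406
grip_force: 15.0
```

Emit:
play_rows(series=[[0,0,0.01,0,0,0],[0,0,0.02,0,0,0],[0,0,0.02,0,0,0]])

```text
time: 7.05
ee_pos: [0.4725, 0.2849, 0.2393]
eef_rot: [0.231, 0.973, 0.0, 0.001]
ft_force: [0.5, 1.0, -0.2]
width: 0.0404
grip_force: 15.0
```

```bash
python3 - <<'E'
from h import *
st(); plan([.473,.283,.071],2.675,1)
E
```

```text
t 7.05 grasp [0.4728 0.285  0.0758] yaw 2.676 z [ 0.002  0.001 -1.   ] j [ 0.07  0.46 -0.84  1.8   0.4   1.05  0.19] w 0.0404 g 15.0 F [ 0.5  1.  -0.2] M [ 0.02 -0.14  0.03]
[-0.009, -0.01, 0.032, 0.002, 0.002, 0.001]
```

Emit:
play_rows(series=[[0,0,0.01,0,0,0],[0,0,0.02,0,0,0],[0,0,0.02,0,0,0]])

```text
time: 7.35
ee_pos: [0.4721, 0.2848, 0.2353]
eef_rot: [0.231, 0.973, -0.0, 0.0]
ft_force: [0.2, -1.1, -0.9]
width: 0.0403
grip_force: 15.0
```

Emit:
play_rows(series=[[0,0,0.01,0,0,0],[0,0,0.01,0,0,0]])

```text
time: 7.55
ee_pos: [0.4721, 0.285, 0.2338]
eef_rot: [0.231, 0.973, 0.0, 0.0]
ft_force: [-0.7, 1.1, 0.2]
width: 0.0405
grip_force: 15.0
```

Emit:
play_rows(series=[[0,0,0.01,0,0,0],[0,0,0.01,0,0,0]])

```text
time: 7.75
ee_pos: [0.4723, 0.2852, 0.2335]
eef_rot: [0.231, 0.973, -0.0, 0.001]
ft_force: [-3.1, -3.6, 14.4]
width: 0.0405
grip_force: 15.0
```

Emit:
play_rows(series=[[0,0,0.01,0,0,0],[0,0,0.01,0,0,0]])

```text
time: 7.95
ee_pos: [0.4724, 0.2851, 0.2325]
eef_rot: [0.231, 0.973, -0.0, 0.001]
ft_force: [-4.8, -4.8, 19.2]
width: 0.0407
grip_force: 15.0
```

Contact reached. Ease off slightly and release.

Emit:
play_rows(series=[[0,0,-0.015,0,0,0],[0,0,-0.015,0,0,0]])

```text
time: 8.15
ee_pos: [0.4721, 0.2849, 0.2332]
eef_rot: [0.231, 0.973, 0.0, 0.0]
ft_force: [0.2, 0.1, -1.0]
width: 0.0404
grip_force: 15.0
```

Emit:
play_rows(series=[[0,0,0,0,0,0],[0,0,0,0,0,0],[0,0,0,0,0,0],[0,0,0,0,0,0],[0,0,0,0,0,0]], fingers=1)

```text
time: 8.65
ee_pos: [0.4721, 0.2849, 0.2329]
eef_rot: [0.231, 0.973, -0.0, -0.0]
ft_force: [0.2, -0.5, 0.5]
width: 0.0722
grip_force: 0.0
```

Emit:
play_rows(series=[[0,0,-0.2,0,0,0],[0,0,-0.4,0,0,0],[0,0,-0.6,0,0,0],[0,0,-0.8,0,0,0],[0,0,-1,0,0,0]])

```text
time: 9.15
ee_pos: [0.4719, 0.2848, 0.3842]
eef_rot: [0.231, 0.973, -0.0, 0.0]
ft_force: [0.4, 0.4, -0.4]
width: 0.0868
grip_force: 0.0
```

```bash
python3 - <<'E'
from h import *
st()
im=vision.camera("side"); cv2.imwrite("pics/s3.png",im)
print([(round(d["conf"],2),np.round(d["point"],3).tolist()) for d in spotter.boxes_of("side","spice_jar")])
m=spotter.regions_of("side","spice_jar")
if m: print(fit(lambda p:cyl(p[0],p[1],0,.105,.041),[.472,.285],{"side":m[0]["pixels"].astype(float)},[.01,.01]))
plan([.5075,.0234,.2],2.69,2)
E
```

```text
t 9.15 grasp [0.4719 0.2848 0.2207] yaw 2.676 z [ 0. -0. -1.] j [ 0.15  0.31 -0.92  1.65  0.25  1.31  0.29] w 0.0868 g 0.0 F [ 0.4  0.4 -0.4] M [ 0.06 -0.17 -0.05]
[(0.76, [0.47, 0.302, 0.061])]
(array([0.47223538, 0.27964246]), np.float64(0.08110406256971947))
[-0.497, -0.727, 0.07, 0.002, 0.002, -0.014]
[-0.491, -0.731, 0.071, 0.003, 0.003, -0.013]
```

View pics/s3.png

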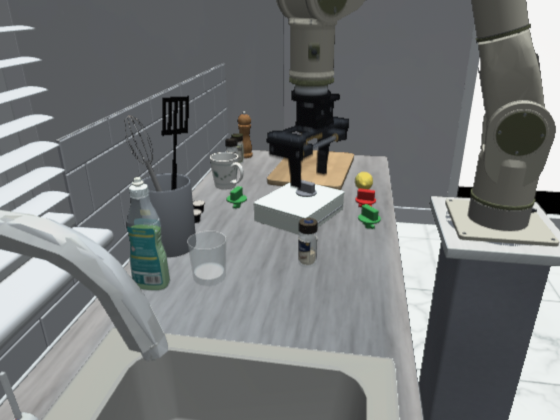

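The jar stands upright on the worktop at (308,241), released, and the filter deck now carries only the cap. I move over the cap.

Emit:
play_rows(series=[[-0.15,-0.22,0,0,0,0],[-0.32,-0.47,0,0,0,0],[-0.48,-0.7,0,0,0,0],[-0.62,-0.9,0.05,0,0,0]])

```text
time: 9.7
ee_pos: [0.4946, 0.1201, 0.375]
eef_rot: [0.231, 0.973, -0.0, 0.0]
ft_force: [0.9, -0.4, -0.6]
width: 0.0868
grip_force: 0.0
```

Emit:
play_rows(series=[[-0.15,-0.22,0,0,0,0],[-0.28,-0.42,0.05,0,0,0],[-0.37,-0.56,0.09,0,0,-0.02],[-0.37,-0.56,0.09,0,0,-0.02],[-0.37,-0.56,0.09,0,0,-0.02]])

```text
time: 10.2
ee_pos: [0.5062, 0.0223, 0.3611]
eef_rot: [0.226, 0.974, 0.0, -0.001]
ft_force: [0.1, 0.9, 0.1]
width: 0.0871
grip_force: 0.0
```

```bash
cat >> h.py <<'E'
def ray(u,z,s):
    k=vision.calibration("wrist"); d=np.array([u[0]-k["cx"],u[1]-k["cy"]]); rr=np.hypot(*d); th=rr/k["fx"]
    v=np.r_[d/rr*np.sin(th),np.cos(th)]; T=k["T_tool_cam"]; q=R.from_quat(s["eef_rot"])
    o=np.array(s["ee_pos"])+q.apply(T[:3,3]); w=q.apply(T[:3,:3]@v); return o+w*(z-o[2])/w[2]
E
python3 - <<'E'
from h import *
st(); s=status.read_state()
im=vision.camera("wrist"); cv2.imwrite("pics/w2.png",im)
top=vision.camera("top"); np.save("top.npy",top)
for n in("cap","filter"): print(n,[(round(d["conf"],2),np.round(d["point"],3).tolist()) for d in spotter.boxes_of("wrist",n)])
for d in spotter.regions_of("wrist","cap"):
    v,u=np.nonzero(d["pixels"])
    p=ray((u.mean(),v.mean()),.066,s); print(round(d["conf"],2),u.mean(),v.mean(),len(u),p)
    if np.hypot(p[0]-.507,p[1]-.025)<.03:
        cn=max(cv2.findContours(d["pixels"].astype(np.uint8),cv2.RETR_EXTERNAL,cv2.CHAIN_APPROX_NONE)[0],key=cv2.contourArea)[:,0]
        W=np.array([ray(c,.066,s)[:2] for c in cn]); print("disc",cv2.minEnclosingCircle(W.astype(np.float32)))
        cv2.imwrite("pics/c2.png",cv2.resize(im[int(v.mean())-60:int(v.mean())+60,int(u.mean())-80:int(u.mean())+80],None,fx=5,fy=5,interpolation=cv2.INTER_CUBIC)); print(int(u.mean())-80,int(v.mean())-60)
for d in spotter.regions_of("wrist","filter"):
    m=d["pixels"].astype(np.uint8); cn=max(cv2.findContours(m,cv2.RETR_EXTERNAL,cv2.CHAIN_APPROX_NONE)[0],key=cv2.contourArea)[:,0]
    W=np.array([ray(c,.06,s)[:2] for c in cn]); print("filter",round(d["conf"],2),cv2.minAreaRect(W.astype(np.float32)))
E
```

```text
t 10.2 grasp [0.5059 0.0224 0.1976] yaw 2.685 z [-0.002  0.    -1.   ] j [ 0.59  0.18 -0.79  1.79  0.13  1.23  0.88] w 0.0871 g 0.0 F [0.1 0.9 0.1] M [ 0.06 -0.12  0.03]
cap [(0.94, [0.343, 0.08, 0.028]), (0.89, [0.504, 0.029, 0.064]), (0.89, [0.349, -0.027, 0.03])]
filter [(0.92, [0.503, 0.061, 0.058])]
0.87 278.14359415305245 205.83519633132704 3489 [0.50507459 0.02268524 0.066     ]
disc ((0.5069656372070312, 0.022096792235970497), 0.031461041420698166)
198 145
0.76 155.15125 79.99708333333334 2400 [ 0.35520125 -0.02403181  0.066     ]
0.65 255.8486319505737 20.308914386584288 2266 [0.35055411 0.07737837 0.066     ]
filter 0.59 ((0.5054494142532349, 0.05573967844247818), (0.2022751420736313, 0.13409388065338135), 64.10071563720703)
```

View pics/c2.png

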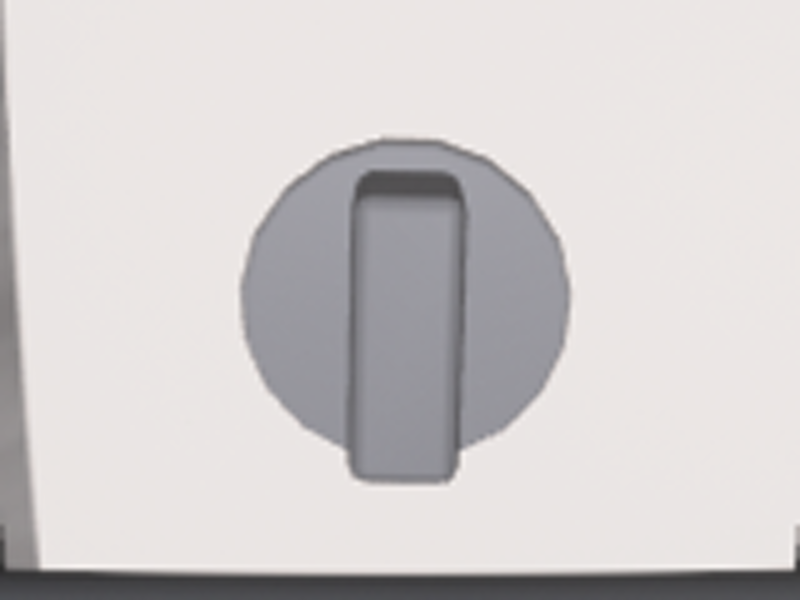

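The enlarged wrist crop shows the grey cap's disc at (279,205) full-frame, with its bar parallel to the tool's x axis and centred under the grasp point. I descend and pinch.

Emit:
play_rows(series=[[0,0,0.2,0,0,0],[0,0,0.4,0,0,0],[0,0,0.58,0,0,0],[0,0,0.7,0,0,0],[0,0,0.74,0,0,0]], fingers=0)

```text
time: 11.0
ee_pos: [0.5058, 0.0228, 0.2493]
eef_rot: [0.225, 0.974, -0.0, -0.001]
ft_force: [-0.6, -1.0, -0.6]
width: 0.0551
grip_force: 0.0
```

Emit:
play_rows(series=[[0,0,0,0,0,0],[0,0,0,0,0,0]])

```text
time: 11.2
ee_pos: [0.5068, 0.0228, 0.252]
eef_rot: [0.225, 0.974, 0.0, 0.001]
ft_force: [0.5, 0.1, 0.2]
width: 0.0452
grip_force: 0.0
```

```bash
python3 - <<'E'
from h import *
st(); plan([.506,.0224,.086],2.688,1)
E
```

```text
t 11.2 grasp [0.5071 0.0228 0.0885] yaw 2.687 z [ 0.001 -0.    -1.   ] j [ 0.54  0.32 -0.76  1.91  0.25  1.02  0.78] w 0.0452 g 0.0 F [0.5 0.1 0.2] M [ 0.03 -0.14 -0.03]
[0.004, -0.005, 0.017, 0.001, 0.002, -0.002]
```

Emit:
play_rows(series=[[0,0,0.01,0,0,0],[0,0,0.015,0,0,0],[0,0,0.015,0,0,0],[0,0,0.015,0,0,0],[0,0,0.015,0,0,0]], fingers=-1, squeeze=25)

```text
time: 11.7
ee_pos: [0.5065, 0.0225, 0.2489]
eef_rot: [0.226, 0.974, -0.0, 0.0]
ft_force: [-0.0, -0.7, 1.4]
width: 0.0177
grip_force: 25.0
```

Emit:
play_rows(series=[[0,0,0,0,0,0],[0,0,0,0,0,0],[0,0,0,0,0,0]])

```text
time: 12.0
ee_pos: [0.5065, 0.0225, 0.2489]
eef_rot: [0.226, 0.974, -0.0, 0.0]
ft_force: [-1.6, -0.8, 3.8]
width: 0.0179
grip_force: 25.0
```

```bash
python3 -c "
from h import *
st()"
```

```text
t 12.0 grasp [0.5065 0.0225 0.0854] yaw 2.686 z [ 0. -0. -1.] j [ 0.54  0.32 -0.76  1.91  0.26  1.01  0.78] w 0.0179 g 25.0 F [-1.6 -0.8  3.8] M [-0.03  0.13 -0.02]
```

Pinched (17.9 mm). First I try anticlockwise seen from above (negative az), in small steps, watching the moment.

Emit:
play_rows(series=[[0,0,0,0,0,-0.05],[0,0,0,0,0,-0.1],[0,0,0,0,0,-0.15],[0,0,0,0,0,-0.2],[0,0,0,0,0,-0.2]], squeeze=45)

```text
time: 12.5
ee_pos: [0.5066, 0.0226, 0.249]
eef_rot: [0.173, 0.985, 0.0, 0.0]
ft_force: [-0.5, 0.7, 5.4]
width: 0.0179
grip_force: 45.0
```

```bash
python3 -c "
from h import *
st()"
```

```text
t 12.5 grasp [0.5067 0.0226 0.0855] yaw 2.793 z [ 0.001  0.    -1.   ] j [ 0.55  0.32 -0.78  1.91  0.27  1.01  0.88] w 0.0179 g 45.0 F [-0.5  0.7  5.4] M [ 0.15 -0.19  0.  ]
```

Emit:
play_rows(series=[[0,0,0,0,0,-0.05],[0,0,0,0,0,-0.1],[0,0,0,0,0,-0.15],[0,0,0,0,0,-0.2],[0,0,0,0,0,-0.2]])

```text
time: 13.0
ee_pos: [0.5066, 0.0226, 0.2489]
eef_rot: [0.121, 0.993, 0.0, 0.0]
ft_force: [0.4, -0.3, 5.1]
width: 0.0177
grip_force: 45.0
```

```bash
python3 -c "
from h import *
st()"
```

```text
t 13.0 grasp [0.5067 0.0226 0.0854] yaw 2.898 z [ 0.001  0.    -1.   ] j [ 0.57  0.33 -0.79  1.91  0.28  1.01  0.98] w 0.0177 g 45.0 F [ 0.4 -0.3  5.1] M [ 0.08 -0.12  0.03]
```

Emit:
play_rows(series=[[0,0,0,0,0,-0.05],[0,0,0,0,0,-0.1],[0,0,0,0,0,-0.15],[0,0,0,0,0,-0.2],[0,0,0,0,0,-0.2]])

```text
time: 13.5
ee_pos: [0.5066, 0.0226, 0.2489]
eef_rot: [0.069, 0.998, 0.0, 0.0]
ft_force: [-0.2, 0.7, 5.3]
width: 0.0178
grip_force: 45.0
```

```bash
python3 -c "
from h import *
st()"
```

```text
t 13.5 grasp [0.5067 0.0226 0.0854] yaw 3.003 z [ 0.001  0.    -1.   ] j [ 0.58  0.33 -0.81  1.91  0.28  1.02  1.08] w 0.0178 g 45.0 F [-0.2  0.7  5.3] M [ 0.15 -0.14  0.01]
```

Emit:
play_rows(series=[[0,0,0,0,0,-0.08],[0,0,0,0,0,-0.16],[0,0,0,0,0,-0.24],[0,0,0,0,0,-0.32],[0,0,0,0,0,-0.4]])

```text
time: 14.0
ee_pos: [0.5066, 0.0226, 0.2489]
eef_rot: [-0.036, 0.999, 0.0, 0.0]
ft_force: [-0.1, 0.0, 5.2]
width: 0.0178
grip_force: 45.0
```

```bash
python3 -c "
from h import *
st()"
```

```text
t 14.0 grasp [0.5067 0.0226 0.0854] yaw -3.07 z [ 0.001  0.    -1.   ] j [ 0.61  0.34 -0.85  1.91  0.3   1.02  1.27] w 0.0178 g 45.0 F [-0.1  0.   5.2] M [ 0.18 -0.15 -0.14]
```

Emit:
play_rows(series=[[0,0,0,0,0,-0.05],[0,0,0,0,0,-0.1],[0,0,0,0,0,-0.1]])

```text
time: 14.3
ee_pos: [0.5066, 0.0226, 0.2489]
eef_rot: [-0.062, 0.998, 0.0, 0.0]
ft_force: [0.1, 1.1, 4.8]
width: 0.0177
grip_force: 45.0
```

```bash
python3 - <<'E'
from h import *
st()
im=vision.camera("wrist"); a=im[100:380,180:380]; b=vision.camera("top")[180:260,270:350]
cv2.imwrite("pics/t4.png",np.hstack([cv2.resize(a,(400,560)),cv2.resize(b,(400,560)[:1]*2)[:,:] if False else cv2.resize(b,(400,560))]))
st()
E
```

```text
t 14.3 grasp [0.5067 0.0226 0.0854] yaw -3.019 z [ 0.001  0.    -1.   ] j [ 0.62  0.35 -0.86  1.91  0.31  1.02  1.32] w 0.0177 g 45.0 F [0.1 1.1 4.8] M [ 0.14 -0.08 -0.03]
t 14.4 grasp [0.5067 0.0226 0.0854] yaw -3.019 z [ 0.001  0.    -1.   ] j [ 0.62  0.35 -0.86  1.91  0.31  1.02  1.32] w 0.0175 g 45.0 F [-0.1  0.5  5.2] M [ 0.09 -0.07  0.07]
```

View pics/t4.png

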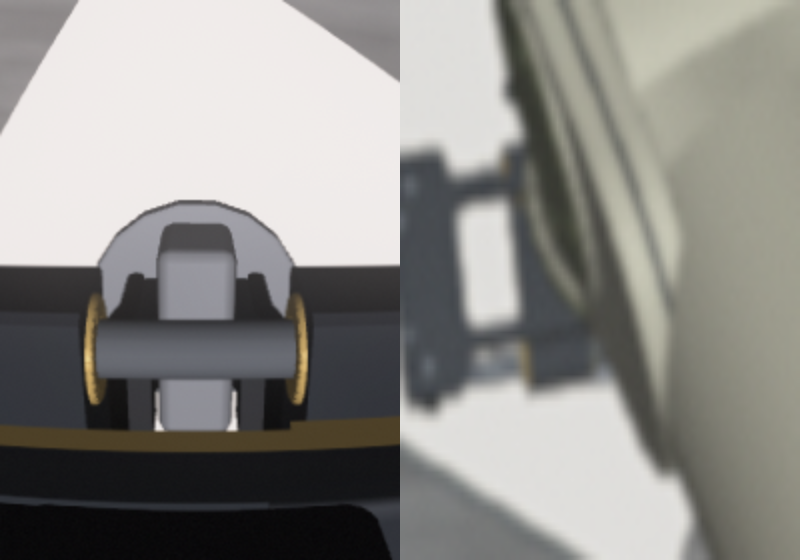

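The wrist view (left half) shows the bar still square in the fingers while the deck's edges now run obliquely, so the cap has turned freely by about 0.57 rad. Anticlockwise is right; on to about 1.05 rad.

Emit:
play_rows(series=[[0,0,0,0,0,-0.15],[0,0,0,0,0,-0.3],[0,0,0,0,0,-0.45],[0,0,0,0,0,-0.6],[0,0,0,0,0,-0.7]])

```text
time: 14.9
ee_pos: [0.5066, 0.0226, 0.2489]
eef_rot: [-0.243, 0.97, 0.0, 0.0]
ft_force: [-0.4, 1.4, 4.8]
width: 0.0177
grip_force: 45.0
```

Emit:
play_rows(series=[[0,0,0,0,0,-0.1],[0,0,0,0,0,-0.2],[0,0,0,0,0,-0.2],[0,0,0,0,0,-0.2]])

```text
time: 15.3
ee_pos: [0.5066, 0.0226, 0.249]
eef_rot: [-0.293, 0.956, -0.0, 0.0]
ft_force: [-0.1, 0.1, 5.4]
width: 0.0175
grip_force: 45.0
```

```bash
python3 -c "
from h import *
st()"
```

```text
t 15.3 grasp [0.5067 0.0226 0.0855] yaw -2.548 z [ 0.001  0.    -1.   ] j [ 0.69  0.38 -0.94  1.9   0.35  1.04  1.76] w 0.0175 g 45.0 F [-0.1  0.1  5.4] M [ 0.16 -0.03  0.07]
```

Emit:
play_rows(series=[[0,0,-0.015,0,0,0],[0,0,-0.03,0,0,0],[0,0,-0.045,0,0,0],[0,0,-0.06,0,0,0],[0,0,-0.06,0,0,0]])

```text
time: 15.8
ee_pos: [0.5065, 0.0225, 0.258]
eef_rot: [-0.292, 0.956, -0.0, 0.0]
ft_force: [-0.1, 0.6, -0.3]
width: 0.0181
grip_force: 45.0
```

```bash
python3 -c "
from h import *
st()"
```

```text
t 15.8 grasp [0.5065 0.0225 0.0945] yaw -2.549 z [ 0. -0. -1.] j [ 0.7   0.36 -0.95  1.9   0.34  1.05  1.77] w 0.0181 g 45.0 F [-0.1  0.6 -0.3] M [ 0.17 -0.09 -0.02]
```

It comes out freely. Lifting to about 10 cm clear.

Emit:
play_rows(series=[[0,0,-0.06,0,0,0],[0,0,-0.14,0,0,0],[0,0,-0.24,0,0,0],[0,0,-0.36,0,0,0],[0,0,-0.48,0,0,0]])

```text
time: 16.3
ee_pos: [0.5065, 0.0227, 0.3317]
eef_rot: [-0.292, 0.956, -0.0, 0.0]
ft_force: [0.6, 0.6, -0.4]
width: 0.0176
grip_force: 45.0
```

Emit:
play_rows(series=[[0,0,-0.08,0,0,0],[0,0,-0.13,0,0,0],[0,0,-0.15,0,0,0],[0,0,-0.15,0,0,0],[0,0,-0.15,0,0,0]])

```text
time: 16.8
ee_pos: [0.5062, 0.0224, 0.3517]
eef_rot: [-0.292, 0.957, 0.0, -0.0]
ft_force: [0.6, 0.7, -1.1]
width: 0.0177
grip_force: 45.0
```

```bash
python3 - <<'E'
from h import *
im=vision.camera("side"); cv2.imwrite("pics/s5.png",cv2.resize(im[60:300,180:420],(600,600))); st()
E
```

```text
t 16.85 grasp [0.5061 0.0225 0.1881] yaw -2.549 z [-0.001  0.    -1.   ] j [ 0.77  0.24 -1.01  1.8   0.22  1.22  1.87] w 0.0178 g 45.0 F [-0.3  0.7 -0.2] M [ 0.18 -0.09  0.04]
```

View pics/s5.png

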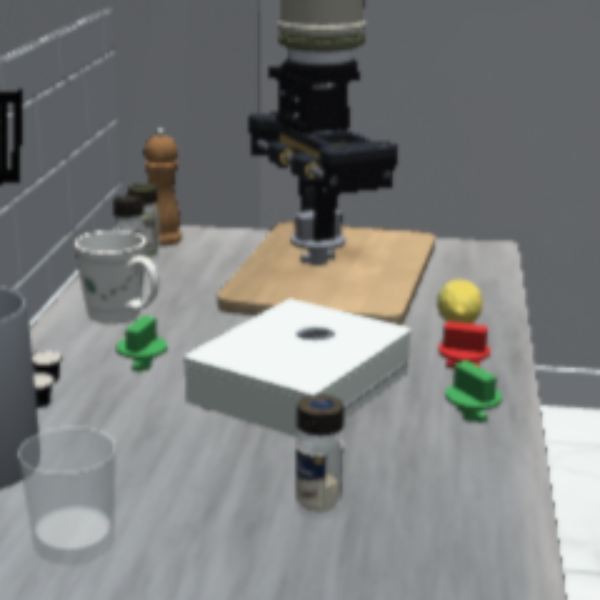

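The crop shows the cap at (317,240) held upright, well above the open well at (315,333). The jar stands upright on the worktop at (318,455), and the mug and the glass are in place. Handing in.

```bash
python3 -c "
from bench import job
print(job.close_job())"
```

```text
the job is handed in; nothing more can be done
None
```

The job is handed in, with no verdict shown: the jar stands released on the worktop, and the cap, freed anticlockwise, is held upright about 10 cm above the filter, with the mug and glass left alone.

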